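# Lock the mirror tile with the cam key

## Task

The orange flat-bladed key hangs behind the blue gauge on the crowded hook: move the gauge to the empty hook and take the key. Set the blade squarely into the slot of the brass cam on the sloping easel and turn it clockwise, as seen facing the cam, about a quarter turn until it stops fully home, so that the yellow ear lies across the mirror tile. Then hang the key back on the hook it came from, leaving the gauge hanging on the other hook and the tile stack, tin and wooden block where they stand.

Things in the scene. Friction and masses are not known exactly. Their poses are not given: they have to be found in the camera images.
- key_hook_rod (a point): Middle of the steel rod of the crowded hook (gauge in front, key behind). Rod 8 mm thick, level along x, 150 mm above the bench. Its open front end is 65 mm along -x and turns up there, the upturn's top 12 mm above the rod's centre line. A 14 mm post holds it 65 mm along +x and ends at rod height, on a 90 mm square foot 12 mm high. Fixed; nothing is above but the hung heads.
- spare_hook_rod (a point): Middle of the rod of the empty hook: a fixed stand identical to the crowded hook, same axes and sizes.
- key: Orange T-key, 80 g, the rear item, about 105 mm behind the rod's upturned end. z up, y along its width, x through its flat 10 mm thickness (rod runs along x). Origin in the solid top bar, 44 mm wide, from z = -12 to +18 mm, to be pinched across the 10 mm from above. Eye below it; head ends at z = -56 mm; then a shank 10 mm thick to -92 mm and the steel blade to -106 mm.
- key_tip (a point): Centre of the end edge of the key's flat blade, 106 mm below the key's origin; axes as the key's. The blade is 3 mm thick (x), 20 mm wide (y) and shows 14 mm below the shank.
- key_eye (a point): Point in the key's eye where the rod's centre line lies when it hangs, 18.6 mm below the key's origin; axes as the key's. The eye is 28 mm wide; gabled roof with apex at z = -14 mm from the key's origin, 8 mm lower at the sides; floor at -46 mm. To take it off, lift it 16 mm and draw it along the rod past the upturned end.
- gauge: Blue flat gauge plate with white marks, 70 g, hanging in front of the key, about 55 mm nearer the robot along the rod, about 50 mm behind the upturned end. Head (top bar, eye), axes and origin exactly as the key's; below the head is a plate 6 mm thick (x) and 64 mm wide (y), from z = -55 to -95 mm.
- gauge_eye (a point): Point in the gauge's eye, 18.6 mm below the gauge's origin, where the rod's centre line lies when it hangs; axes as the gauge's.
- cam_slot (a point): Centre of the slot's floor in the round brass cam (44 mm across) on the plywood easel, whose face slopes 30 degrees from level, facing the robot. z: out of the face along the cam's axis (blade enters along -z); y along the slot, x across; turns with the cam. Slot 6.5 mm wide, 8 mm deep, 44 mm long, open-ended, dark floor. Yellow ear along +x to 74 mm. Cam top 20 mm above the face.
- cam (a joint): Angle of the cam, rad: 0 unlocked (slot level, ear up the slope; starts at 0 to 0.3), growing clockwise as seen facing it; firm stop at 1.571 = locked (slot up and down the slope, ear across the 112 mm mirror tile fixed beside it). Stays where left; takes about 0.08 N m to turn. The blade has about 0.17 rad of play either way, so the key turns further.
- tiles: Stack of glass tiles, 75 x 75 mm and 28 mm high, origin under its centre; a bystander.
- tin: Blue open tin, 76 mm across and 60 mm high, origin under its centre; a bystander.
- rubbing_block: Pale wooden block, 90 x 45 mm and 28 mm high, origin under its centre; a bystander.
There are look-alikes about, which are no part of the job. Leave any green or pink look-alike of the part that bears spare_hook_rod alone. There is more than one size of the key; the one meant has the size given above.

How it is judged:
By the outcome, as a careful person would: the job done as asked, in the order asked, and still so for the second after the job is handed in, with the robot touching nothing.
It also fails if it takes over 72 s, if anything falls off the work surface, if the arm or the gripper's body presses on something with over 40 N, if the wrist force passes 120 N, or if a joint passes its speed limit or range.

## Robot

A 6-joint arm with a two-finger parallel gripper is mounted at the origin on the work surface. World frame = base frame: x ahead of the robot, y to its left, z up, the work surface at z = 0. Lengths are in m, angles in rad, forces in N, time in s.
With the tool pointing down it reaches from about 0.375 to 0.9 m from the base axis. Payload 3.1 kg.
Tool frame: the origin (TCP) lies on the centre line of the jaws, within the pads' length; the fingertips stand robot.tip_reach ahead of it and the grasp point (between the pads) lies 8 mm behind it (robot.tip_reach is the distance from the TCP to the fingertips, in m); z points along the fingers, y is the line along which they close (so a half turn about z gives the same grasp; the last joint's range is limited). The gripper opens to 87 mm and grips with 3 to 60 N. Pads are 19 mm wide; open, the fingers measure 117 mm over their backs; the gripper's body (75 mm by 190 mm) begins 51 mm behind the grasp point.
Start: joints at [1.149, 0.527, 1.433, -0, 1.181, -0.178], TCP at [0.15, 0.607, 0.234] pointing down, gripper open.
Joint ranges: [-3.08, 3.08], [-0.75, 2.2], [0.22, 2.44], [-1.43, 4.57], [0, 2.65], [-2.85, 2.85]. Speed limits (rad/s): [2.79, 2.79, 3.14, 3.14, 3.14, 3.14].

## Interface

Orientations are given as a unit quaternion [x, y, z, w].
In Python, from rig import robot gives the robot as it stands.
- The arm moves only by the tool jog_arm, never from a script. Its argument "motion" is one flat list of numbers, 7 for each row, row after row: the shift along the tool's x, y, z scaled (see below), then the turn, a rotation vector about the tool's x, y, z scaled (see below), then the gripper's target within -1 to 1 (shut at 1, half-way at 0, fully open at -1). In form: [x, y, z, rx, ry, rz, hand, x, y, z, rx, ry, rz, hand, ...]. A call has 1 to 12 rows; each row shifts and turns the commanded pose from where the row before left it, along the tool's axes as they then stand; what a row does not reach is not made up. The controller multiplies each number of a shift by 4 cm and each number of a turn by 4 degrees. A row lasts 1/8 s, in which the tool goes at most 62.5 mm and 10.7 degrees, less where a joint would pass 70% of its speed; a pose out of reach is approached as far as the arm can. A call with a number of a shift or a turn outside -1 to 1 is refused whole. A call with a gripper value outside its range is refused whole. The fingers move at their own pace and stop on an object; "grip_force" is the grip in N (left out, the last holds). Time passes only in rows, so rows that do not move let the fingers close. It gives the time, the measured TCP pose, the force, the opening and the grip force at its end, in the units of the state.
- robot.get_obs(): the state, without advancing time (a new reading comes with each control period).
- robot.camera(name): name is "side" or "top" or "wrist"; returns the picture (400x640x3 uint8, blue, green, red); there is no depth.
- robot.calibration(name): a dict with "fx", "fy", "cx", "cy" (pixels), "R" (3x3) and "t" (3): a world point X has camera coordinates R X + t; the wrist camera has in their place "T_tool_cam" (4x4, takes a point from camera to tool coordinates, whose origin is the TCP and whose axes are the flange's). Camera axes: x right, y down, z forward; pixel columns grow to the right and rows downward; lengths in m; the calibration is good to about 2 mm. The wrist camera is an equidistant fisheye: a pixel r from the principal point sees the ray r / f radians off the axis. A picture is of the moment at which its call begins: read the wrist's pose just before it. calibration takes no time and is no camera call.
- robot.hand_in(): hands the job in; it is judged then, once.
The state is a dict: "time": time; "q": joint angles; "joint_velocities": joint speeds; "joint_torque": joint torques, N m; "position": TCP position; "tool_rot": TCP orientation; "ft_force": force on the tool from outside, world axes, zero at the start; "moment": the same for the moment, N m; "grip_width": finger opening in m; "grip_force": force on a finger pad.
Only numpy, scipy, OpenCV 4.12 (cv2) and the standard library are available. Lean on these libraries where they do the work, as an engineer would, in place of code of your own. Each camera call takes 0.05 s, during which the arm holds its last target. There are 200 camera calls.

## Working session

There is one attempt and no reset: what is moved stays moved. The work goes in short steps, Python scripts to look and compute and a tool call to move; the robot and the scene stay as the last step left them, time stands still between calls to the robot, and variables do not carry over. Pictures are saved under pics/ and viewed, at most 10 in all, crops included, and the job is handed in when it is done.

Besides the shell and the picture viewer there is one more tool, called after "Request:" by a JSON object that holds its "name" and its "arguments", one argument or row to a line. jog_arm: Moves the arm, as the interface text tells. Shifts and turns lie within -1 to 1; 1 stands for 4 cm of shift or 4 degrees of turn. Its arguments: {"type":"object","properties":{"motion":{"type":"array","items":{"type":"number"}},"grip_force":{"type":"number"}},"required":["motion"]}

```bash
mkdir -p pics; ls; python3 - <<'E'
from rig import robot
import cv2,numpy as np
o=robot.get_obs();print(o['time'],o['position'],o['tool_rot'],robot.tip_reach,o['ft_force'])
for n in ['side','top','wrist']:
    cv2.imwrite(f'pics/{n}0.png',robot.camera(n)); c=robot.calibration(n); print(n,{k:np.round(v,4).tolist() for k,v in c.items()})
a=cv2.imread('pics/side0.png');b=cv2.imread('pics/top0.png')
E
```

```text
pics
0.0 [0.14994629 0.60601306 0.23255695] [ 1.21111800e-01  9.92638275e-01 -1.03872225e-03 -3.27345649e-04] 0.011 [ 0.67142244 -0.62886591 -0.25292063]
side {'fx': 458.2147, 'fy': 458.2147, 'cx': 321.7061, 'cy': 206.2388, 'R': [[-0.9157, -0.4016, -0.0134], [-0.2394, 0.5721, -0.7845], [0.3227, -0.7152, -0.62]], 't': [0.5076, 0.1301, 1.1205]}
top {'fx': 361.9343, 'fy': 361.9343, 'cx': 319.2558, 'cy': 197.4102, 'R': [[-0.0276, -0.9996, -0.0092], [-0.9879, 0.0286, -0.1522], [0.1524, 0.0049, -0.9883]], 't': [0.1561, 0.4819, 0.8248]}
wrist {'fx': 309.7069, 'fy': 309.7069, 'cx': 318.731, 'cy': 197.7623, 'T_tool_cam': [[0.0013, -0.9661, -0.2582, 0.0702], [1.0, 0.0013, 0.0002, -0.0007], [0.0001, -0.2582, 0.9661, -0.1516], [0.0, 0.0, 0.0, 1.0]]}
```

View pics/side0.png

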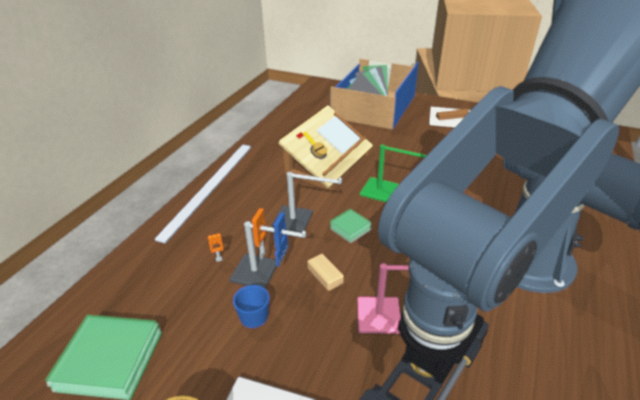

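View pics/top0.png

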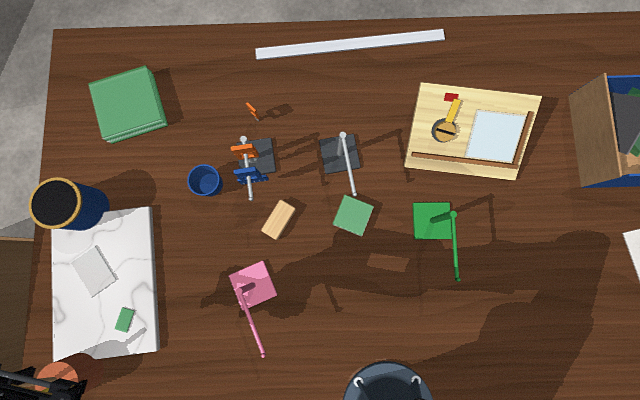

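The side view shows the crowded hook at (250,245)–(304,234) with the orange key behind the blue gauge. The empty grey hook is at (291,190)–(338,181), and the easel with its cam is at (318,150). In the top view the key bar is at (243,150), the gauge bar at (246,173), the spare rod runs (342,135)–(355,193), and the cam is at (446,130).

Possible mix-ups:
- **Key:** the small orange key at side (216,243) / top (252,110) is too small and stands off the hook, so I reject it.
- **Hooks:** the green one at top (455,245) and the pink one at top (250,310) are look-alikes.
- **Blue items:** the blue tin at top (204,180) is not the gauge.

I choose the orange bar on the grey hook and will check it in a close crop.

```bash
cat > h.py <<'E'
import cv2,numpy as np
from rig import robot
from scipy.spatial.transform import Rotation as Ro
CAL={n:robot.calibration(n) for n in('side','top','wrist')}
def ray(n,uv,pose=None):
    c=CAL[n]; u=(np.array(uv,float)-[c['cx'],c['cy']])/[c['fx'],c['fy']]
    if n!='wrist':
        R=np.array(c['R']);t=np.array(c['t']); d=R.T@np.r_[u,1]; return -R.T@t,d/np.linalg.norm(d)
    r=np.linalg.norm(u)+1e-12; d=np.r_[u/r*np.sin(r),np.cos(r)]
    p,q=pose; Rt=Ro.from_quat(q).as_matrix(); T=np.array(c['T_tool_cam'])
    return Rt@T[:3,3]+p, Rt@T[:3,:3]@d
def proj(n,X,pose=None):
    c=CAL[n]
    if n!='wrist':
        x=np.array(c['R'])@X+c['t']; u=x[:2]/x[2]
    else:
        T=np.array(c['T_tool_cam']);p,q=pose
        x=T[:3,:3].T@(Ro.from_quat(q).as_matrix().T@(np.array(X)-p)-T[:3,3]); s=np.linalg.norm(x[:2]); u=x[:2]/s*np.arctan2(s,x[2])
    return u*[c['fx'],c['fy']]+[c['cx'],c['cy']]
def tri(*rays):
    A=sum(np.eye(3)-np.outer(d,d) for o,d in rays); b=sum((np.eye(3)-np.outer(d,d))@o for o,d in rays)
    X=np.linalg.solve(A,b); return X,max(np.linalg.norm(np.cross(X-o,d)) for o,d in rays)
def onz(r,z): o,d=r; return o+d*(z-o[2])/d[2]
def snap(f):
    o=robot.get_obs(); im=robot.camera('wrist'); cv2.imwrite(f'pics/{f}.png',im); return im,(np.array(o['position']),np.array(o['tool_rot']))
def st():
    o=robot.get_obs(); print(round(o['time'],2),np.round(o['position'],4),np.round(o['tool_rot'],4),'F',np.round(o['ft_force'],1),'M',np.round(o['moment'],2),'w',round(o['grip_width'],4),np.round(o['grip_force'],1),'q',np.round(o['q'],2))
E
python3 - <<'E'
import cv2,numpy as np
s=cv2.imread('pics/side0.png');t=cv2.imread('pics/top0.png')
def P(im,x,y,w=133,h=100): return cv2.resize(im[y:y+h,x:x+w],(400,300),interpolation=cv2.INTER_CUBIC)
o=np.vstack([np.hstack([P(t,230,125),P(s,222,172)]),np.hstack([P(t,405,80),P(s,265,100)])])
cv2.imwrite('pics/c1.png',o)
E
```

```text
(no output)
```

View pics/c1.png

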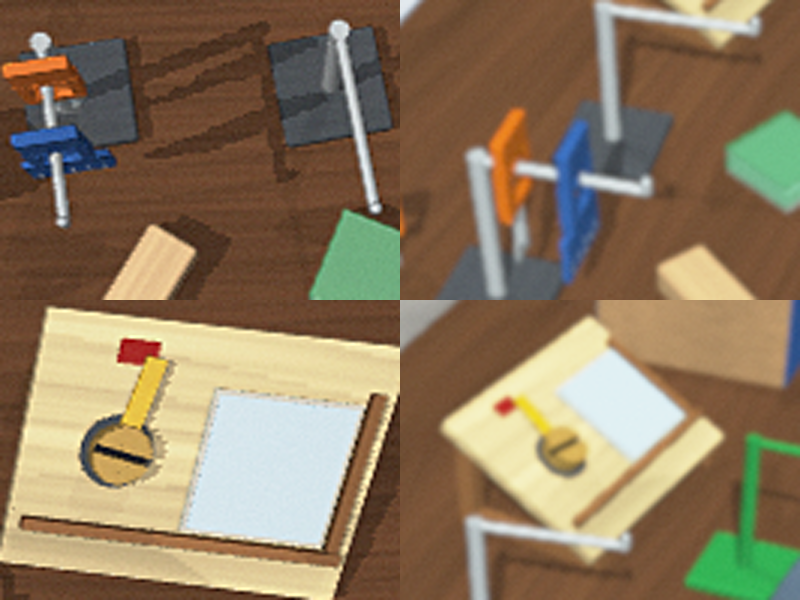

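Close crop: the full-size orange key is behind the blue gauge on the left grey hook. The spare grey hook is empty, and the cam's slot is nearly level with its ear up the slope. Next I triangulate.

```bash
python3 - <<'E'
from h import *
P={'cpost':((243.3,139),(248,223.5)),'cend':((250.6,197.5),(303.5,232.8)),'spost':((343,135.3),(290.5,174.7)),'send':((354.7,193.8),(339.7,181)),
'cam':((445.9,131.2),(320.5,148.9)),'eTL':((420,82.7),(279.3,140.6)),'eBL':((406.7,164.8),(330.8,186.5)),'eTR':((541,96),(329.8,106)),'eBR':((516,180),(372,144.9))}
X={}
for k,(a,b) in P.items():
    X[k],e=tri(ray('top',a),ray('side',b)); print(k,np.round(X[k],4),round(e,4))
for a in 'cs':
    d=X[a+'post']-X[a+'end']; print(a,'len',np.linalg.norm(d),'yaw deg',np.degrees(np.arctan2(d[1],d[0])),'mid',(X[a+'post']+X[a+'end'])/2)
E_=np.array([X[k] for k in('eTL','eBL','eTR','eBR')]);n=np.linalg.svd(E_-E_.mean(0))[2][2];n*=np.sign(n[2]);print('n',n,np.degrees(np.arccos(n[2])),'az',np.degrees(np.arctan2(n[1],n[0])))
print('slot dir', [np.round(onz(ray('top',p),X['cam'][2]),4) for p in((405+95/3.0075,80+147/3.0),(405+150/3.0075,80+162/3.))])
im=cv2.imread('pics/top0.png');hsv=cv2.cvtColor(im,cv2.COLOR_BGR2HSV)
for nm,lo,hi,z in(('key',(5,180,120),(16,255,255),.1866),('gauge',(100,150,60),(125,255,255),.1866)):
    m=cv2.inRange(hsv,lo,hi);m[:,:228]=0;m[:,290:]=0;m[:140 if nm=='key' else 0]=0
    n_,l,s,c=cv2.connectedComponentsWithStats(m)
    for i in range(1,n_):
        if s[i,4]>20: print(nm,s[i],c[i],np.round(onz(ray('top',c[i]),z),4))
E
```

```text
cpost [0.5976 0.299  0.1534] 0.0003
cend [0.471  0.2826 0.1565] 0.0007
spost [0.6006 0.0875 0.1484] 0.0006
send [0.4739 0.0683 0.1506] 0.0002
cam [ 0.6254 -0.1553  0.0824] 0.0003
eTL [ 0.7281 -0.0917  0.1222] 0.0005
eBL [ 0.5622 -0.0773  0.0128] 0.0033
eTR [ 0.6847 -0.3601  0.1205] 0.0034
eBR [ 0.519  -0.3379  0.0199] 0.0012
c len 0.12771371951905358 yaw deg 7.366536083920592 mid [0.53431724 0.29076907 0.15493953]
s len 0.12821096811714197 yaw deg 8.617897641920969 mid [0.53724018 0.07790675 0.14947159]
n [-0.52539437  0.09442237  0.84560344] 32.26335292843149 az 169.81172575909534
slot dir [array([ 0.6317, -0.1341,  0.0824]), array([ 0.6184, -0.1753,  0.0824])]
key [231 144  22   7  96] [241.     146.8125] [0.5707 0.2964 0.1866]
key [243 149  15   9  53] [250.26415094 153.20754717] [0.5569 0.2777 0.1866]
key [234 151  10   9  46] [238.80434783 154.60869565] [0.5547 0.3007 0.1866]
gauge [234 167  34  17 318] [249.03773585 174.58176101] [0.5131 0.28   0.1866]
```

Request:
{"name": "jog_arm", "arguments": {
  "motion": [-0.9,-0.46,-0.1,0,0,0.8,0.2,-0.9,-0.5,-0.1,0,0,0,0.2,-0.9,-0.5,-0.1,0,0,0,0.2,-0.9,-0.5,-0.1,0,0,0,0.2,-0.9,-0.5,-0.1,0,0,0,0.2,-0.9,-0.5,0,0,0,0,0.2,-0.9,-0.5,0,0,0,0,0.2,-0.9,-0.5,0,0,0,0,0.2,-0.9,-0.5,0,0,0,0,0.2,-0.9,-0.5,0,0,0,0,0.2,-0.9,-0.46,0,0,0,0,0.2,-0.4,-0.2,0,0,0,0,0.2]
}}

```text
time: 1.65
position: [0.4806, 0.2709, 0.2534]
tool_rot: [0.15, 0.989, 0.0, -0.0]
ft_force: [-0.9, 0.7, 0.5]
grip_width: 0.0346
grip_force: 0.0
```

Request:
{"name": "jog_arm", "arguments": {
  "motion": [0,0,0,0,0,1,0.2,0,0,0,0,0,1,0.2,0,0,0,0,0,1,0.2,0,0,0,0,0,1,0.2,0,0,0,0,0,1,0.2,0,0,0,0,0,1,0.2,0,0,0,0,0,1,0.2,0,0,0,0,0,1,0.2,0,0,0,0,0,1,0.2,0,0,0,0,0,1,0.2,0,0,0,0,0,1,0.2,0,0,0,0,0,1,0.2]
}}

```text
time: 3.15
position: [0.4784, 0.2729, 0.2533]
tool_rot: [0.539, 0.842, -0.0, -0.001]
ft_force: [-0.1, 1.0, 0.9]
grip_width: 0.0347
grip_force: 0.0
```

Request:
{"name": "jog_arm", "arguments": {
  "motion": [0,0,0,0,0,1,0.2,0,0,0,0,0,1,0.2,0,0,0,0,0,1,0.2,0,0,0,0,0,1,0.2,0,0,0,0,0,0.4,0.2,0,0,0,0,0,0,0.2]
}}

```text
time: 3.9
position: [0.4789, 0.2726, 0.2534]
tool_rot: [0.66, 0.751, -0.0, -0.0]
ft_force: [-0.4, 0.2, 0.0]
grip_width: 0.0345
grip_force: 0.0
```

```bash
python3 - <<'E'
from h import *
st(); im,p=snap('w1'); cv2.imwrite('pics/w1.png',im)
E
```

```text
3.9 [0.4789 0.2726 0.2534] [ 6.603e-01  7.510e-01 -2.000e-04 -2.000e-04] F [-0.4  0.2  0. ] M [-0.08  0.03 -0.01] w 0.0345 0.0 q [0.31 0.4  1.6  0.   1.14 0.19]
```

View pics/w1.png

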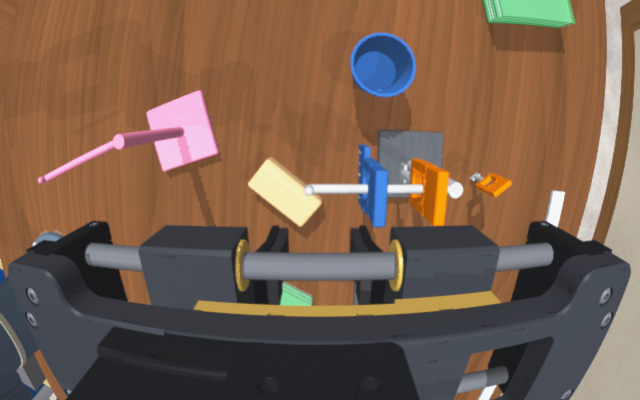

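Wrist view: the rod runs level from its front end at (309,190) to its post at (456,190). The gauge bar's right edge is near (382,192) and the key bar's near (444,192). The small stray key lies at (492,184). The rod is already in line with the tool's y axis.

```bash
python3 - <<'E'
from h import *
im=cv2.imread('pics/w1.png');o=robot.get_obs();p=(np.array(o['position']),np.array(o['tool_rot']))
X,e=tri(ray('wrist',(309,190),p),ray('top',(250.6,197.5)),ray('side',(303.5,232.8)));print('front',X,e)
X,e=tri(ray('wrist',(456,189.5),p),ray('top',(243.3,139)),ray('side',(248,223.5)));print('post',X,e)
hsv=cv2.cvtColor(im,cv2.COLOR_BGR2HSV)
for nm,lo,hi,x0,x1 in(('gauge',(100,150,60),(125,255,255),350,395),('key',(5,180,120),(16,255,255),400,455)):
    m=cv2.inRange(hsv,lo,hi);m[:,:x0]=0;m[:,x1:]=0;m[:120]=0;m[226:]=0
    print(nm)
    for r in range(140,226,6):
        c=np.flatnonzero(m[r]); 
        if len(c): print(r,c.min(),c.max(),np.round(onz(ray('wrist',(c.max()+.5,r),p),.1866),4))
c_=ray('wrist',(300,200),p)[0];print('cam',c_)
E
```

```text
front [0.47052986 0.28218664 0.15693243] 0.0011546061361982923
post [0.59810121 0.29873058 0.15367402] 0.0011011416473685912
gauge
146 360 366 [0.5062 0.3258 0.1866]
152 362 369 [0.509  0.3218 0.1866]
158 360 369 [0.5097 0.3175 0.1866]
164 361 379 [0.5177 0.3143 0.1866]
170 360 385 [0.5229 0.3106 0.1866]
176 361 387 [0.5251 0.3064 0.1866]
182 360 387 [0.5259 0.302  0.1866]
188 369 386 [0.526  0.2974 0.1866]
194 363 386 [0.5268 0.2929 0.1866]
200 359 385 [0.5269 0.2883 0.1866]
206 362 385 [0.5278 0.2837 0.1866]
212 367 385 [0.5287 0.2791 0.1866]
218 371 384 [0.5288 0.2743 0.1866]
224 373 384 [0.5298 0.2696 0.1866]
key
164 412 431 [0.5574 0.3203 0.1866]
170 411 445 [0.5698 0.3176 0.1866]
176 411 448 [0.5734 0.3134 0.1866]
182 411 437 [0.5652 0.3075 0.1866]
188 424 436 [0.5654 0.3028 0.1866]
194 411 436 [0.5664 0.2982 0.1866]
200 408 446 [0.5761 0.2946 0.1866]
206 413 446 [0.5773 0.2899 0.1866]
212 419 445 [0.5776 0.285  0.1866]
218 426 444 [0.578  0.28   0.1866]
224 432 444 [0.5793 0.2751 0.1866]
cam [0.46972714 0.34126804 0.40502796]
```

Request:
{"name": "jog_arm", "arguments": {
  "motion": [0.28,0.6,0,0,0,0,0.2,0,0.5,0.2,0,0,0,0.2,0,0,0.7,0,0,0,0.2,0,0,0.7,0,0,0,0.2,0,0,0.48,0,0,0,0.2,0,0,0,0,0,0,0.2]
}}

```text
time: 4.7
position: [0.5206, 0.2881, 0.1681]
tool_rot: [0.661, 0.751, -0.002, -0.001]
ft_force: [0.0, 1.0, -0.1]
grip_width: 0.0349
grip_force: 0.0
```

Request:
{"name": "jog_arm", "arguments": {
  "motion": [0,0,0,0,0,0,1,0,0,0,0,0,0,1,0,0,0,0,0,0,1,0,0,0,0,0,0,1],
  "grip_force": 25
}}

```text
time: 5.2
position: [0.5222, 0.2891, 0.1712]
tool_rot: [0.661, 0.751, 0.001, 0.001]
ft_force: [0.5, -0.6, 2.1]
grip_width: 0.01
grip_force: 25.0
```

Request:
{"name": "jog_arm", "arguments": {
  "motion": [0,0,-0.2,0,0,0,1,0,0,-0.2,0,0,0,1,0,0,0,0,0,0,1,0,-0.4,0,0,0,0,1,0,-0.5,0,0,0,0,1,0,-0.6,0,0,0,0,1,0,-0.6,0,0,0,0,1,0,-0.4,0,0,0,0,1,0,0,0,0,0,0,1]
}}

```text
time: 6.32
position: [0.4214, 0.2762, 0.1864]
tool_rot: [0.66, 0.751, -0.0, -0.0]
ft_force: [0.7, 0.6, 0.3]
grip_width: 0.0097
grip_force: 25.0
```

Request:
{"name": "jog_arm", "arguments": {
  "motion": [-0.5,-0.1,0,0,0,0,1,-0.8,-0.1,0,0,0,0,1,-0.9,-0.1,0,0,0,0,1,-0.9,-0.1,0,0,0,0,1,-0.9,0,0,0,0,0,1,-0.8,0,0,0,0,0,1,-0.5,0,0,0,0,0,1,0,0,0,0,0,0,1,0,0,0,0,0,0,1]
}}

```text
time: 7.45
position: [0.434, 0.0641, 0.1864]
tool_rot: [0.661, 0.75, 0.0, 0.0]
ft_force: [-0.7, -0.0, -1.7]
grip_width: 0.0096
grip_force: 25.0
```

```bash
python3 - <<'E'
from h import *
st(); im,p=snap('w2'); a=robot.camera('side'); cv2.imwrite('pics/s2.png',a)
cv2.imwrite('pics/c2.png',np.vstack([im[120:380],cv2.resize(a[130:290,200:520],(640,320))]))
E
```

```text
7.45 [0.434  0.0641 0.1864] [6.609e-01 7.505e-01 3.000e-04 1.000e-04] F [-0.7 -0.  -1.7] M [-0.07  0.04  0.  ] w 0.0096 25.0 q [-0.11  0.36  1.94  0.    0.85 -0.24]
```

View pics/c2.png

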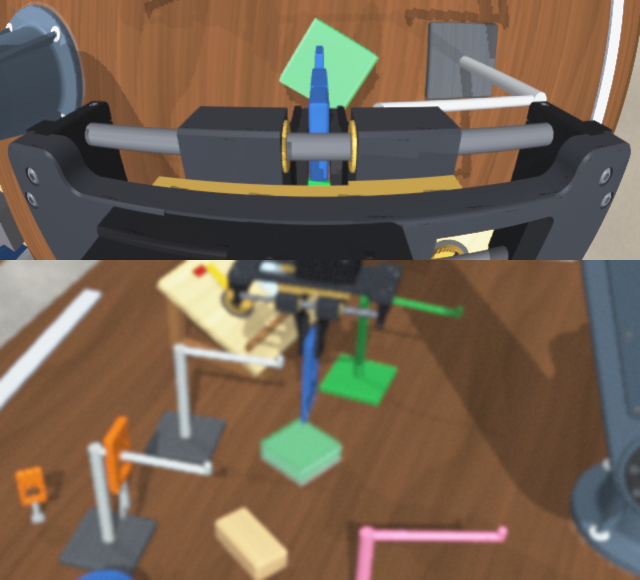

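The wrist strip shows the gauge held upright at (318,190). The spare rod's front end is at (378,225) and its post top at (541,218). The side strip shows the gauge clear in front of the empty hook and the key still hanging.

```bash
python3 - <<'E'
from h import *
o=robot.get_obs();p=(np.array(o['position']),np.array(o['tool_rot']))
im=cv2.imread('pics/w2.png').astype(int)
# rod centre rows by brightness, low saturation
pts=[]
for c in range(395,530,8):
    col=im[205:240,c]; m=(col.min(1)>140)&(col.max(1)-col.min(1)<35); r=np.flatnonzero(m)
    if len(r)>2: pts.append((c,205+r.mean()))
pts=np.array(pts); k=np.polyfit(pts[:,0],pts[:,1],1); print(k,len(pts),np.abs(np.polyval(k,pts[:,0])-pts[:,1]).max())
for z in(.15,.154):
    W=np.array([onz(ray('wrist',q,p),z) for q in pts]); kk=np.polyfit(W[:,0],W[:,1],1); print(z,'heading',np.degrees(np.arctan(kk[0])),'y at .52',np.polyval(kk,.52))
X,e=tri(ray('wrist',(378,225),p),ray('top',(354.7,193.8)),ray('side',(339.7,181)));print('send',X,e)
X,e=tri(ray('wrist',(541,218),p),ray('top',(343,135.3)),ray('side',(290.5,174.7)));print('spost',X,e)
st()
E
```

```text
[-5.24389196e-02  2.46472445e+02] 17 4.0468902493123835
0.15 heading 8.915798643655917 y at .52 0.07714164008296573
0.154 heading 8.91579864365592 y at .52 0.07865785416962243
send [0.47300963 0.06933364 0.15070496] 0.0019081310332944113
spost [0.60038416 0.08946438 0.1517545 ] 0.0028285191853539057
7.55 [0.4335 0.0646 0.1863] [6.604e-01 7.509e-01 1.000e-04 0.000e+00] F [-0.4  0.2 -0.1] M [-0.12 -0.01  0.02] w 0.0099 25.0 q [-0.11  0.36  1.94  0.    0.85 -0.24]
```

Request:
{"name": "jog_arm", "arguments": {
  "motion": [-0.03,0,0,0,0,-0.35,1,0,0.4,0,0,0,0,1,0,0.5,0,0,0,0,1,0,0.5,0,0,0,0,1,0,0.5,0,0,0,0,1,0,0.4,0,0,0,0,1,0,0,0,0,0,0,1,0,0,0.2,0,0,0,1,0,0,0.19,0,0,0,1,0,0,0,0,0,0,1]
}}

```text
time: 8.8
position: [0.5238, 0.0766, 0.1708]
tool_rot: [0.652, 0.759, -0.0, -0.0]
ft_force: [-1.8, 0.0, 3.5]
grip_width: 0.0098
grip_force: 25.0
```

```bash
python3 - <<'E'
from h import *
st(); im,p=snap('w3'); a=robot.camera('side'); cv2.imwrite('pics/s3.png',a)
cv2.imwrite('pics/c3.png',np.vstack([im[120:320],cv2.resize(a[130:290,200:520],(640,320))]))
E
```

```text
8.8 [0.5238 0.0766 0.1708] [ 6.515e-01  7.586e-01 -3.000e-04 -3.000e-04] F [-1.8  0.   3.5] M [-0.05  0.2   0.01] w 0.0098 25.0 q [-0.07  0.49  1.73 -0.    0.92 -0.22]
```

View pics/c3.png

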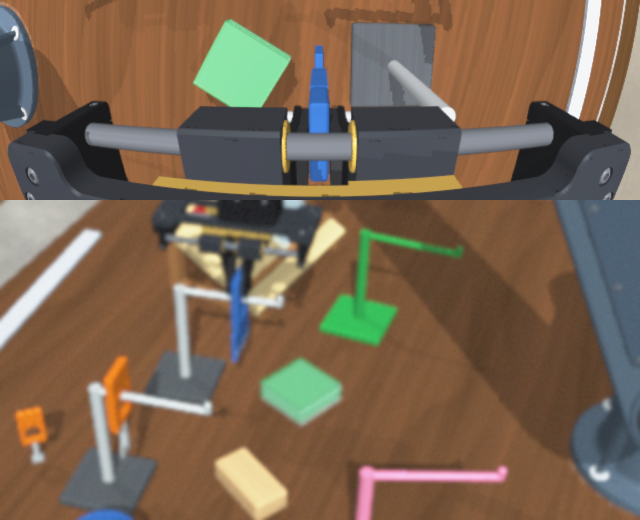

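The gauge's eye is on the spare rod at strip pixel (318,130), seated with about 3.5 N. I release it and go to the key.

Request:
{"name": "jog_arm", "arguments": {
  "motion": [0,0,0,0,0,0,0.3,0,0,0,0,0,0,0.3,0,0,0,0,0,0,0.3,0,0,-0.3,0,0,0,0.3,0,0,-0.6,0,0,0,0.3,0,0,-0.6,0,0,0.35,0.2,0.5,0.2,0,0,0,0,0.2,0.9,0.3,0,0,0,0,0.2,0.9,0.3,0,0,0,0,0.2,0.9,0.4,0,0,0,0,0.2,0.9,0.4,0,0,0,0,0.2,0.8,0.3,0,0,0,0,0.2]
}}

```text
time: 10.4
position: [0.5756, 0.2822, 0.2317]
tool_rot: [0.661, 0.751, 0.001, 0.0]
ft_force: [1.0, -0.6, -0.1]
grip_width: 0.035
grip_force: 0.0
```

Request:
{"name": "jog_arm", "arguments": {
  "motion": [0.37,0,0,0,0,0,0.2,0,0,0,0,0,0,0.2,0,0,0,0,0,0,0.2]
}}

```text
time: 10.78
position: [0.5728, 0.2942, 0.2309]
tool_rot: [0.661, 0.75, -0.001, 0.0]
ft_force: [-0.5, 0.2, -0.3]
grip_width: 0.0351
grip_force: 0.0
```

```bash
python3 - <<'E'
from h import *
st(); im,p=snap('w4'); a=robot.camera('side'); cv2.imwrite('pics/s4.png',a)
X=proj('wrist',np.array([.572,.2955,.1866]),p); print(X)
hsv=cv2.cvtColor(im,cv2.COLOR_BGR2HSV); m=cv2.inRange(hsv,(5,180,120),(16,255,255)); n,l,s,c=cv2.connectedComponentsWithStats(m); print([ (s[i].tolist(),c[i].round(1)) for i in range(1,n) if s[i,4]>40])
cv2.imwrite('pics/c4.png',np.vstack([im[120:320],cv2.resize(a[130:290,200:520],(640,320))]))
E
```

```text
10.78 [0.5728 0.2942 0.2309] [ 6.610e-01  7.504e-01 -5.000e-04  1.000e-04] F [-0.5  0.2 -0.3] M [-0.1   0.02  0.03] w 0.0351 0.0 q [ 0.3   0.56  1.38 -0.    1.2   0.18]
[318.04820975 220.68915275]
[([309, 172, 16, 80, 412], array([317.4, 200.4])), ([414, 182, 37, 30, 427], array([431., 195.]))]
```

View pics/c4.png

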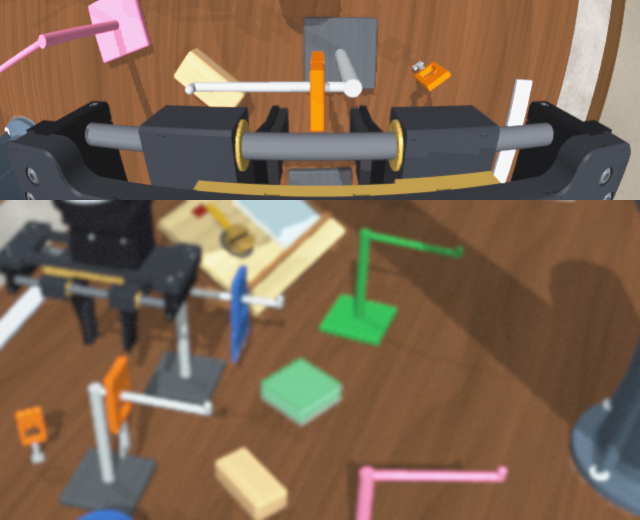

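The wrist strip shows the key bar at (317,90) centred between the fingers. The side strip shows the gauge hanging on the spare hook.

Request:
{"name": "jog_arm", "arguments": {
  "motion": [0,0,0.6,0,0,0,0.2,0,0,0.6,0,0,0,0.2,0,0,0.3,0,0,0,0.2,0,0,0,0,0,0,0.2,0,0,0,0,0,0,1,0,0,0,0,0,0,1,0,0,0,0,0,0,1,0,0,0,0,0,0,1],
  "grip_force": 45
}}

```text
time: 11.88
position: [0.5731, 0.2955, 0.1714]
tool_rot: [0.661, 0.751, 0.0, 0.0]
ft_force: [-1.4, -0.1, 2.6]
grip_width: 0.0097
grip_force: 44.9
```

Request:
{"name": "jog_arm", "arguments": {
  "motion": [0,0,-0.2,0,0,0,1,0,0,-0.2,0,0,0,1,0,0,0,0,0,0,1,0,-0.4,0,0,0,0,1,0,-0.6,0,0,0,0,1,0,-0.6,0,0,0,0,1,0,-0.6,0,0,0,0,1,0,-0.6,0,0,0,0,1,0,-0.5,0,0,0,0,1,0,0,0,0,0,0,1]
}}

```text
time: 13.12
position: [0.4407, 0.2784, 0.1867]
tool_rot: [0.66, 0.751, -0.001, -0.0]
ft_force: [0.4, 0.1, 0.3]
grip_width: 0.0096
grip_force: 44.9
```

Request:
{"name": "jog_arm", "arguments": {
  "motion": [0,0,-0.7,0,0,0,1,-0.2,0,-0.8,0,0,0,1,-0.5,0,-0.8,0,0,0,1,-0.7,0,-0.8,0,0,0,1,-0.9,0,0,0,0,0,1,-1,0,0,0,0,0,1,-1,0,0,0,0,0,1,-1,0,0,0,0,0,1,-1,0,0,0,0,0,1,-1,0,0,0,0,0,1,-1,0,0,0,0,0,1,-1,0,0,0,0,0,1]
}}

```text
time: 14.62
position: [0.4907, -0.0926, 0.3111]
tool_rot: [0.661, 0.75, 0.0, 0.001]
ft_force: [0.5, 0.2, -0.2]
grip_width: 0.0094
grip_force: 44.9
```

Request:
{"name": "jog_arm", "arguments": {
  "motion": [-0.7,0,0,0,0,0,1,-0.4,0,0,0,0,0,1,0,0,0,0,0,1,1,0,0,0,0,0,1,1,0,0,0,0,0,1,1,0,0,0,0,0,1,1,0,0,0,0,0,0.16,1,0,0,0,-1,0,0,1,0,0,0,-1,0,0,1,0,0,0,-1,0,0,1,0,0,0,-1,0,0,1,0,0,0,-1,0,0,1]
}}

```text
time: 16.12
position: [0.4951, -0.1338, 0.311]
tool_rot: [0.75, 0.638, 0.113, 0.133]
ft_force: [0.3, -0.4, -0.8]
grip_width: 0.0097
grip_force: 44.9
```

Request:
{"name": "jog_arm", "arguments": {
  "motion": [0,0,0,-1,0,0,1,0,0,0,-1,0,0,1,0,0,0,-0.5,0,0,1,0,-0.4,0.7,0,0,0,1,0,-0.45,0.8,0,0,0,1,0,-0.4,0.67,0,0,0,1,0,0,0,0,0,0,1,0,0,0,0,0,0,1]
}}

```text
time: 17.12
position: [0.496, -0.1344, 0.2116]
tool_rot: [0.736, 0.625, 0.168, 0.198]
ft_force: [0.3, 0.1, -0.7]
grip_width: 0.0095
grip_force: 44.9
```

```bash
python3 - <<'E'
from h import *
st(); im,p=snap('w5'); print(proj('wrist',np.array([.6254,-.1553,.0824]),p))
cv2.imwrite('pics/c5.png',cv2.resize(im[40:240,200:500],(780,520),interpolation=cv2.INTER_CUBIC))
E
```

```text
17.12 [ 0.496  -0.1344  0.2116] [0.736  0.6252 0.1678 0.1982] F [ 0.3  0.1 -0.7] M [-0.06  0.38  0.06] w 0.0095 44.9 q [-0.61  0.3   2.11  0.75  0.33 -1.12]
[362.7276786  181.50119567]
```

View pics/c5.png

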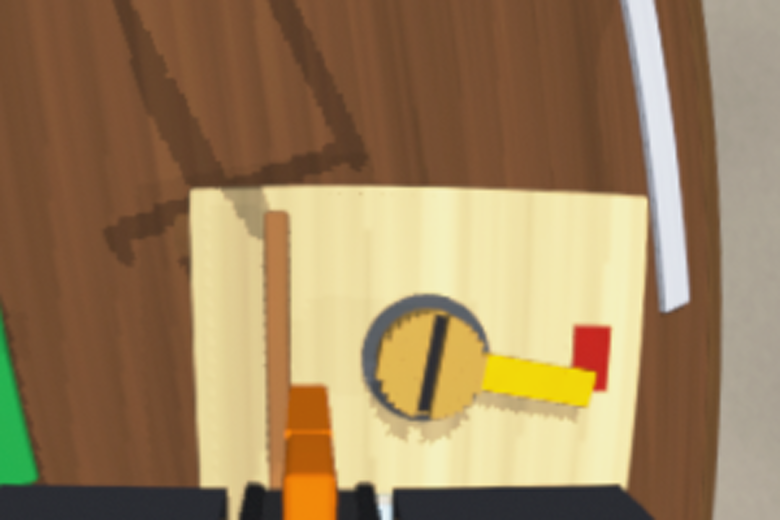

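The crop shows the brass cam centred near image (366,180), its dark slot running from (370,161) to (364,199), and the yellow ear up the slope to the right. The key's head is edge-on at the bottom, near column 318.

```bash
cat > cam.py <<'E'
from h import *
def slot(im,p,n,C0,win=70):
    """dark slot pixels near the cam -> centre and direction in plane at cam top; also brass centre"""
    u0=proj('wrist',C0,p).astype(int); x0,y0=u0-win
    x0=max(x0,0);y0=max(y0,0)
    sub=im[y0:y0+2*win,x0:x0+2*win]; hsv=cv2.cvtColor(sub,cv2.COLOR_BGR2HSV)
    br=cv2.inRange(hsv,(12,80,90),(24,190,235)); 
    return sub,br,(x0,y0)
E
python3 - <<'E'
from h import *
o=robot.get_obs();p=(np.array(o['position']),np.array(o['tool_rot'])); R=Ro.from_quat(p[1]).as_matrix(); print(np.round(R,3))
n=-R[:,2]
C,e=tri(ray('wrist',(366.4,179.8),p),ray('top',(445.9,131.2)),ray('side',(320.5,148.9)));print('C',C,e)
im=cv2.imread('pics/w5.png'); g=cv2.cvtColor(im,cv2.COLOR_BGR2GRAY)
sub=g[150:212,340:392]; m=(sub<70).astype(np.uint8); m[:, :14]=0
nn,l,s,c=cv2.connectedComponentsWithStats(m)
for i in range(1,nn):
    if s[i,4]>20:
        yx=np.argwhere(l==i)[:,::-1]+[340,150]
        W=[]
        for q in yx:
            a,d=ray('wrist',q,p); W.append(R.T@(a+d*((C-a)@n)/(d@n)-p[0]))
        W=np.array(W); mu=W.mean(0); u,sv,vt=np.linalg.svd((W-mu)[:,:2]); v=vt[0]*np.sign(vt[0][0])
        print(s[i],yx.mean(0),'tool mean',mu.round(4),'dir ang from tool x deg',np.degrees(np.arctan2(v[1],v[0])),'ext',np.ptp((W-mu)[:,:2]@v),np.ptp((W-mu)[:,:2]@[-v[1],v[0]]))
print('C in tool',(R.T@(C-p[0])).round(4),'n',n)
# key head in image: orange
hsv=cv2.cvtColor(im,cv2.COLOR_BGR2HSV); m=cv2.inRange(hsv,(5,180,80),(16,255,255)); m[:,:290]=0;m[:,350:]=0;m[:150]=0
for r in range(188,228,6):
    cc=np.flatnonzero(m[r]); 
    if len(cc): print(r,cc.min(),cc.max(),end=' | ')
print([proj('wrist',p[0]+R@np.array(x),p).round(1).tolist() for x in((.022,0,0),(.022,0,.058),(0,0,.106))])
E
```

```text
[[ 0.162  0.853  0.496]
 [ 0.987 -0.139 -0.083]
 [-0.001  0.502 -0.865]]
C [ 0.62559972 -0.15354781  0.08538338] 0.002828871590903458
[ 22  12  10  36 129] [366.04651163 179.48062016] tool mean [0.0031 0.0519 0.1752] dir ang from tool x deg 9.021195281029105 ext 0.03956708138626634 0.003974037978406019
C in tool [0.0024 0.0495 0.1752] n [-0.49558122  0.08251722  0.86463297]
194 311 325 | 200 310 325 | 206 309 326 | 212 310 326 | 218 309 327 | 224 309 328 | [[318.3, 211.1], [318.3, 186.2], [318.2, 198.9]]
```

Request:
{"name": "jog_arm", "arguments": {
  "motion": [0,0,0,0,0,1,1,0,0,0,0,0,1,1,0,0,0,0,0,0.25,1,0.14,0.65,0,0,0,0,1,0.14,0.64,0,0,0,0,1,0,0,0.4,0,0,0,1,0,0,0.4,0,0,0,1,0,0,0,0,0,0,1,0,0,0,0,0,0,1]
}}

```text
time: 18.3
position: [0.5556, -0.1407, 0.2085]
tool_rot: [0.783, 0.565, 0.182, 0.183]
ft_force: [0.3, -0.3, -0.9]
grip_width: 0.0101
grip_force: 44.9
```

```bash
python3 - <<'E'
from h import *
st(); im,p=snap('w6'); a=robot.camera('side'); t=robot.camera('top'); cv2.imwrite('pics/s6.png',a);cv2.imwrite('pics/t6.png',t)
R=Ro.from_quat(p[1]).as_matrix(); print(R.round(3).tolist())
A=cv2.resize(im[90:240,240:390],(520,520),interpolation=cv2.INTER_CUBIC)
u=proj('side',p[0]+R@[0,0,.11]).astype(int); b=a[u[1]-50:u[1]+20,u[0]-35:u[0]+35]; B=cv2.resize(b,(270,270),interpolation=cv2.INTER_CUBIC)
u2=proj('top',p[0]+R@[0,0,.11]).astype(int); b=t[u2[1]-35:u2[1]+35,u2[0]-35:u2[0]+35]; T=cv2.resize(b,(270,250),interpolation=cv2.INTER_CUBIC)
print(u,u2); cv2.imwrite('pics/c6.png',np.hstack([A,np.vstack([B,T])]))
E
```

```text
18.3 [ 0.5556 -0.1407  0.2085] [0.7834 0.5655 0.1821 0.1827] F [ 0.3 -0.3 -0.9] M [-0.05  0.47  0.03] w 0.0101 44.9 q [-0.54  0.38  1.98  0.57  0.35 -0.72]
[[0.294, 0.819, 0.492], [0.953, -0.294, -0.08], [0.079, 0.492, -0.867]]
[324 141] [448 133]
```

View pics/c6.png

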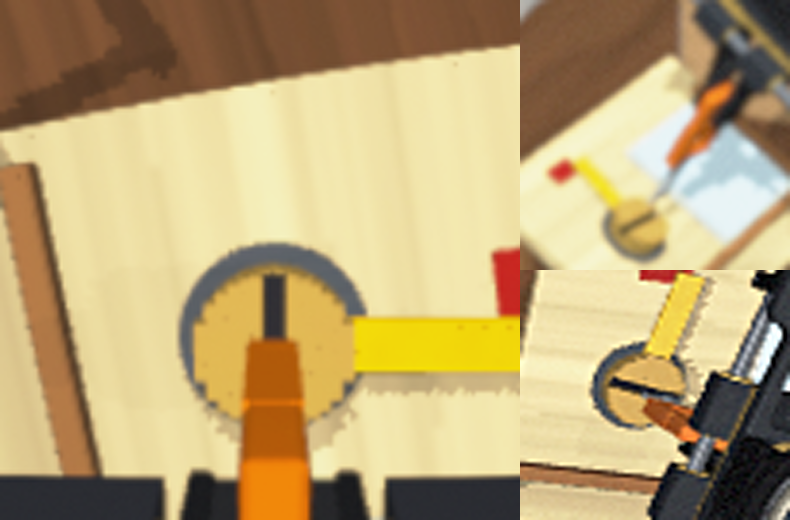

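The slot, at crop column 274, lines up with the key's centre line at column 274 and runs parallel to it. The side inset shows the blade tip just above the cam. Now I go in.

Request:
{"name": "jog_arm", "arguments": {
  "motion": [0,0,0.35,0,0,0,1,0,0,0.3,0,0,0,1,0,0,0.15,0,0,0,1,0,0,0.05,0,0,0,1,0,0,0.05,0,0,0,1,0,0,0,0,0,0,1]
}}

```text
time: 19.2
position: [0.573, -0.1435, 0.1798]
tool_rot: [0.783, 0.566, 0.183, 0.184]
ft_force: [-14.4, 1.2, 19.9]
grip_width: 0.0097
grip_force: 44.8
```

Request:
{"name": "jog_arm", "arguments": {
  "motion": [0,0,0.05,0,0,0,1,0,0,0.03,0,0,0,1,0,0,0,0,0,0,1]
}}

```text
time: 19.58
position: [0.5735, -0.1432, 0.1794]
tool_rot: [0.782, 0.566, 0.183, 0.185]
ft_force: [-28.8, 3.9, 42.0]
grip_width: 0.0099
grip_force: 45.0
```

Request:
{"name": "jog_arm", "arguments": {
  "motion": [0,0,-0.1,0,0,0,1,0,0,0,0,0,0,1]
}}

```text
time: 19.82
position: [0.5734, -0.1437, 0.1801]
tool_rot: [0.783, 0.565, 0.183, 0.184]
ft_force: [-12.4, 1.8, 18.3]
grip_width: 0.0097
grip_force: 44.9
```

```bash
python3 - <<'E'
from h import *
st(); im,p=snap('w7'); a=robot.camera('side'); t=robot.camera('top'); cv2.imwrite('pics/s7.png',a);cv2.imwrite('pics/t7.png',t)
R=Ro.from_quat(p[1]).as_matrix()
A=cv2.resize(im[100:230,255:385],(400,400),interpolation=cv2.INTER_CUBIC)
x,y=320,145
B=cv2.resize(a[y-35:y+15,x-20:x+30],(400,400),interpolation=cv2.INTER_CUBIC)
cv2.imwrite('pics/c7.png',np.hstack([A,B]))
E
```

```text
19.82 [ 0.5734 -0.1437  0.1801] [0.7829 0.5654 0.1829 0.1843] F [-12.4   1.8  18.3] M [ 0.02  0.82 -0.03] w 0.0097 44.9 q [-0.53  0.45  1.97  0.67  0.29 -0.81]
```

View pics/c7.png

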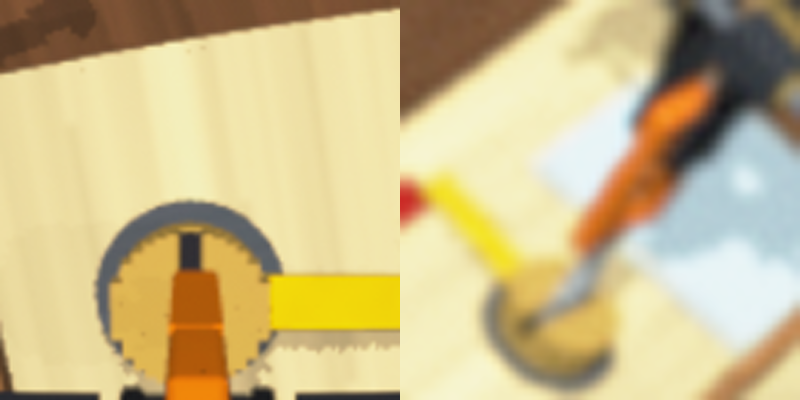

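```bash
python3 - <<'E'
from h import *
o=robot.get_obs();p=np.array(o['position']);R=Ro.from_quat(o['tool_rot']).as_matrix()
for z in(.059,.093,.101,.109): print(z,proj('side',p+R@[0,0,z]).round(1),(p+R@[0,0,z]).round(4))
# wrist-only slot centre col at cam-top depth & key head
pose=(p,np.array(o['tool_rot']))
for x,z in((.022,-.016),(.022,.0),(.022,.058)): print('key edge',proj('wrist',p+R@[x,0,z],pose).round(1))
for x,z in((.02,.109),(.02,.101)): print('slot',proj('wrist',p+R@[x,0,z],pose).round(1))
im=cv2.imread('pics/w7.png');g=cv2.cvtColor(im,cv2.COLOR_BGR2GRAY)
hsv=cv2.cvtColor(im,cv2.COLOR_BGR2HSV); m=cv2.inRange(hsv,(5,180,80),(16,255,255))
for r in(176,179,182,185): print(r,g[r,308:326])
for r in(190,196,202,208,214,220): c=np.flatnonzero(m[r,290:350])+290; print(r,c.min(),c.max(),end=' | ')
E
```

```text
0.059 [326.4 137.8] [ 0.6026 -0.1485  0.129 ]
0.093 [321.6 144.9] [ 0.6194 -0.1513  0.0996]
0.101 [320.5 146.6] [ 0.6234 -0.1519  0.0927]
0.109 [319.5 148.2] [ 0.6273 -0.1526  0.0858]
key edge [318.1 221.5]
key edge [318.1 211.2]
key edge [318.1 186.3]
slot [318.1 175.5]
slot [318.1 177.3]
176 [133 151 162 159 140  96  72  63  56  58  68  76 112 145 162 161 140 130]
179 [185 185 184 180 158  99  56  48  48  48  49  63 121 164 183 184 184 183]
182 [185 185 184 180 158  97  53  48  48  47  48  62 121 163 183 185 185 184]
185 [185 185 185 181 159  98  54  49  48  48  48  63 123 164 183 185 185 184]
190 311 325 | 196 311 325 | 202 310 326 | 208 310 327 | 214 310 327 | 220 310 328 |
```

The wrist crop shows the slot centre at column 316.6 and the key centre at about 318.5. The tip height also fits the cam's top face, so the blade is resting beside the slot, about 1.5 mm off. I back off, shift along −y and retry.

Request:
{"name": "jog_arm", "arguments": {
  "motion": [0,0,-0.1,0,0,0,1,0,-0.04,-0.02,0,0,0,1,0,0,0,0,0,0,1,0,0,0.06,0,0,0,1,0,0,0.06,0,0,0,1,0,0,0.06,0,0,0,1,0,0,0,0,0,0,1]
}}

```text
time: 20.85
position: [0.5722, -0.1431, 0.179]
tool_rot: [0.783, 0.565, 0.183, 0.185]
ft_force: [-21.4, 3.0, 31.0]
grip_width: 0.0094
grip_force: 44.9
```

```bash
python3 - <<'E'
from h import *
o=robot.get_obs();p=np.array(o['position']);R=Ro.from_quat(o['tool_rot']).as_matrix()
st(); print('depth rel',R[:,2]@(p-[.5734,-.1437,.1801]),'y rel',R[:,1]@(p-[.5734,-.1437,.1801]),'F tool',R.T@o['ft_force'])
im,pose=snap('w8');g=cv2.cvtColor(im,cv2.COLOR_BGR2GRAY);hsv=cv2.cvtColor(im,cv2.COLOR_BGR2HSV); m=cv2.inRange(hsv,(5,180,80),(16,255,255))
for r in(178,183): print(r,g[r,308:326])
for r in(190,196,202,208): c=np.flatnonzero(m[r,290:350])+290; print(r,c.min(),c.max(),end=' | ')
E
```

```text
20.85 [ 0.5722 -0.1431  0.179 ] [0.7826 0.5654 0.1831 0.1851] F [-21.4   3.   31. ] M [-0.03  1.27 -0.16] w 0.0094 44.9 q [-0.53  0.45  1.97  0.69  0.28 -0.83]
depth rel 0.0003343157987512492 y rel -0.0016960193319302593 F tool [ -1.06751307  -2.98583878 -37.63636927]
178 [172 173 177 183 183 180 140  83  53  48  48  49  51  69 119 179 183 175]
183 [185 185 185 185 185 181 139  80  49  48  49  48  49  69 119 179 185 185]
190 311 324 | 196 311 325 | 202 310 326 | 208 310 327 |
```

Request:
{"name": "jog_arm", "arguments": {
  "motion": [0,0,-0.06,0,0,0,1,0,0.05,0,0,0,0,1,0,0.05,0,0,0,0,1,0,0,0,0,0,0,1]
}}

```text
time: 21.4
position: [0.5732, -0.1433, 0.1799]
tool_rot: [0.783, 0.566, 0.182, 0.182]
ft_force: [-14.8, 1.4, 16.0]
grip_width: 0.0095
grip_force: 45.0
```

```bash
cat > d.py <<'E'
from h import *
o=robot.get_obs();p=np.array(o['position']);R=Ro.from_quat(o['tool_rot']).as_matrix()
print(round(o['time'],2),'rel xyz mm',(1e3*(R.T@(p-[.5734,-.1437,.1801]))).round(1),'F tool',(R.T@o['ft_force']).round(1),'M tool',(R.T@o['moment']).round(2),'q',np.round(o['q'],2))
E
python3 d.py
```

```text
21.4 rel xyz mm [ 0.4 -0.3  0. ] F tool [ -1.8  -4.7 -21.2] M tool [ 1.68 -0.7  -0.04] q [-0.52  0.45  1.96  0.66  0.3  -0.8 ]
```

Request:
{"name": "jog_arm", "arguments": {
  "motion": [0,0.05,0,0,0,0,1,0,0.05,0,0,0,0,1,0,0,0,0,0,0,1]
}}

```text
time: 21.78
position: [0.575, -0.1434, 0.1808]
tool_rot: [0.783, 0.567, 0.181, 0.18]
ft_force: [-16.8, 0.1, 15.2]
grip_width: 0.0097
grip_force: 45.4
```

```bash
python3 d.py; python3 - <<'E'
from h import *
im,pose=snap('w9');g=cv2.cvtColor(im,cv2.COLOR_BGR2GRAY);hsv=cv2.cvtColor(im,cv2.COLOR_BGR2HSV); m=cv2.inRange(hsv,(5,180,80),(16,255,255))
for r in(178,183): print(r,g[r,308:326])
for r in(190,196,202,208,220): c=np.flatnonzero(m[r,290:350])+290; print(r,c.min(),c.max(),end=' | ')
E
```

```text
21.77 rel xyz mm [0.8 1.6 0.1] F tool [ -3.6  -6.5 -21.5] M tool [ 2.4  -0.93  0.  ] q [-0.52  0.45  1.96  0.63  0.3  -0.77]
178 [171 182 182 168  88  55  52  49  49  51  58  99 146 171 168 154 147 145]
183 [186 185 185 170  84  47  47  48  47  48  58 108 157 182 182 174 182 185]
190 310 323 | 196 310 324 | 202 310 325 | 208 310 326 | 220 310 328 |
```

Request:
{"name": "jog_arm", "arguments": {
  "motion": [0,0,-0.04,0,0,0,1,0,0,0,0,0,0,1]
}}

```text
time: 22.08
position: [0.5755, -0.1437, 0.1816]
tool_rot: [0.783, 0.566, 0.182, 0.18]
ft_force: [-8.5, 1.8, 5.2]
grip_width: 0.0094
grip_force: 45.0
```

```bash
python3 d.py
```

```text
22.07 rel xyz mm [ 0.7  2.5 -0.3] F tool [-0.3 -5.  -8.8] M tool [ 1.83 -0.42 -0.06] q [-0.52  0.45  1.95  0.63  0.31 -0.77]
```

Request:
{"name": "jog_arm", "arguments": {
  "motion": [0,0,-0.04,0,0,0,1,0,0,0,0,0,0,1]
}}

```text
time: 22.32
position: [0.5754, -0.1438, 0.1826]
tool_rot: [0.784, 0.566, 0.182, 0.18]
ft_force: [-5.3, 0.6, -3.0]
grip_width: 0.0099
grip_force: 45.1
```

```bash
python3 d.py
```

```text
22.32 rel xyz mm [ 0.7  2.9 -1.2] F tool [-1.2 -6.  -0. ] M tool [ 2.06 -0.21 -0.03] q [-0.52  0.45  1.95  0.63  0.31 -0.76]
```

With zero normal force a 6 N side force remains, so the blade is inside the slot and the earlier contact was the slot floor. I re-centre, press lightly and turn.

Request:
{"name": "jog_arm", "arguments": {
  "motion": [0,-0.1,0,0,0,0,1,0,-0.06,0.03,0,0,0,1,0,0,0.03,0,0,0,1,0,0,0,0,0,0,1]
}}

```text
time: 22.82
position: [0.5739, -0.1443, 0.1807]
tool_rot: [0.783, 0.565, 0.183, 0.185]
ft_force: [-6.0, 1.5, 3.8]
grip_width: 0.0096
grip_force: 44.9
```

```bash
python3 d.py
```

```text
22.82 rel xyz mm [-0.4  0.9 -0.2] F tool [-0.  -3.5 -6.4] M tool [ 1.26 -0.1  -0.07] q [-0.53  0.45  1.97  0.67  0.29 -0.81]
```

Request:
{"name": "jog_arm", "arguments": {
  "motion": [0,0,0,0,0,1,1,0,0,0,0,0,1,1,0,0,0,0,0,1,1,0,0,0,0,0,1,1,0,0,0,0,0,1,1,0,0,0,0,0,1,1,0,0,0,0,0,1,1]
}}

```text
time: 23.7
position: [0.573, -0.1438, 0.1801]
tool_rot: [0.897, 0.358, 0.222, 0.134]
ft_force: [-8.4, 1.7, 5.4]
grip_width: 0.0096
grip_force: 45.0
```

```bash
python3 d.py
```

```text
23.7 rel xyz mm [-0.3 -0.2 -0.2] F tool [-2.6 -3.9 -8.9] M tool [ 1.37 -0.96 -0.16] q [-0.53  0.45  1.97  0.67  0.29 -0.32]
```

Request:
{"name": "jog_arm", "arguments": {
  "motion": [0,0,0,0,0,1,1,0,0,0,0,0,1,1,0,0,0,0,0,1,1,0,0,0,0,0,1,1,0,0,0,0,0,1,1,0,0,0,0,0,1,1,0,0,0,0,0,1,1,0,0,0,0,0,1,1,0,0,0,0,0,1,1,0,0,0,0,0,1,1,0,0,0,0,0,1,1]
}}

```text
time: 25.08
position: [0.5727, -0.1436, 0.18]
tool_rot: [0.966, -0.004, 0.256, 0.041]
ft_force: [-8.4, 2.4, 5.4]
grip_width: 0.0098
grip_force: 44.9
```

```bash
python3 d.py
```

```text
25.07 rel xyz mm [-0.7 -0.1 -0.2] F tool [-4.6 -1.8 -9. ] M tool [ 0.35 -1.87 -0.08] q [-0.53  0.45  1.97  0.67  0.29  0.45]
```

Request:
{"name": "jog_arm", "arguments": {
  "motion": [0,0,0,0,0,1,1,0,0,0,0,0,1,1,0,0,0,0,0,1,1,0,0,0,0,0,1,1,0,0,0,0,0,0,1]
}}

```text
time: 25.7
position: [0.5726, -0.1435, 0.1799]
tool_rot: [0.956, -0.137, 0.259, 0.005]
ft_force: [-9.0, 1.9, 4.2]
grip_width: 0.0097
grip_force: 45.0
```

```bash
python3 d.py
```

```text
25.7 rel xyz mm [-0.8  0.1 -0.2] F tool [-5.8  0.3 -8.2] M tool [-0.15 -1.91 -0.03] q [-0.53  0.45  1.97  0.67  0.29  0.73]
```

Request:
{"name": "jog_arm", "arguments": {
  "motion": [0,0,0,0,0,1,1,0,0,0,0,0,1,1,0,0,0,0,0,0,1]
}}

```text
time: 26.08
position: [0.5726, -0.1434, 0.1799]
tool_rot: [0.944, -0.203, 0.258, -0.013]
ft_force: [-9.6, 1.8, 4.9]
grip_width: 0.0096
grip_force: 45.0
```

```bash
python3 d.py
```

```text
26.07 rel xyz mm [-0.9  0.1 -0.2] F tool [-5.8  1.4 -9.2] M tool [-0.43 -1.81 -0.34] q [-0.53  0.45  1.97  0.67  0.29  0.87]
```

Request:
{"name": "jog_arm", "arguments": {
  "motion": [0,0,0,0,0,1,1,0,0,0,0,0,0.5,1,0,0,0,0,0,0,1]
}}

```text
time: 26.45
position: [0.5727, -0.1436, 0.18]
tool_rot: [0.933, -0.25, 0.257, -0.025]
ft_force: [-8.3, 1.7, 4.4]
grip_width: 0.01
grip_force: 45.6
```

```bash
python3 d.py; python3 - <<'E'
from h import *
im,p=snap('w10');t=robot.camera('top');s=robot.camera('side')
cv2.imwrite('pics/c10.png',np.vstack([np.hstack([cv2.resize(t[85:185,400:533],(400,300)),cv2.resize(s[90:190,265:398],(400,300))]),cv2.resize(im[80:240,160:587],(800,300))]))
E
```

```text
26.45 rel xyz mm [-0.6  0.3 -0.2] F tool [-4.9  1.6 -8. ] M tool [-0.62 -1.73 -0.79] q [-0.53  0.45  1.97  0.67  0.29  0.97]
```

View pics/c10.png

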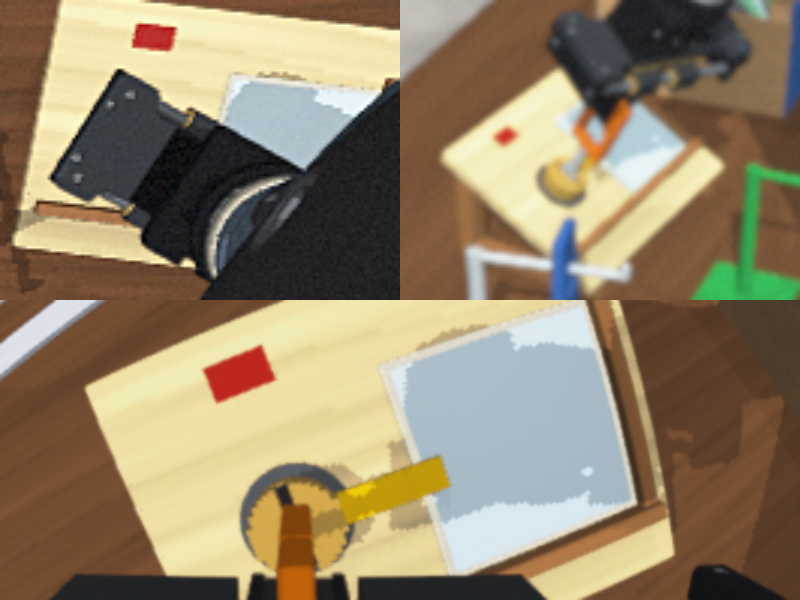

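The stop is firm: the moment climbs to −0.8 N m with no further turning. In the wrist strip the yellow ear points from (340,505) to (445,470), across the mirror tile and parallel to its edges. I relax the twist and withdraw.

Request:
{"name": "jog_arm", "arguments": {
  "motion": [0,0,0,0,0,-1,1,0,0,0,0,0,-1,1,0,0,0,0,0,-0.6,1,0,0,0,0,0,0,1]
}}

```text
time: 27.1
position: [0.5728, -0.1436, 0.18]
tool_rot: [0.951, -0.167, 0.259, -0.003]
ft_force: [-9.1, 1.6, 4.6]
grip_width: 0.0094
grip_force: 44.9
```

```bash
python3 d.py
```

```text
27.1 rel xyz mm [-0.5  0.1 -0.2] F tool [-5.7  1.  -8.6] M tool [-0.17 -1.83 -0.06] q [-0.53  0.45  1.97  0.67  0.29  0.79]
```

Request:
{"name": "jog_arm", "arguments": {
  "motion": [0,0,-0.1,0,0,0,1,0,0,-0.2,0,0,0,1,0,0,-0.4,0,0,0,1,0,0,-0.6,0,0,0,1,0,0,-0.6,0,0,0,1,0,0,0,0,0,0,1]
}}

```text
time: 27.85
position: [0.5373, -0.1393, 0.2483]
tool_rot: [0.95, -0.167, 0.262, -0.001]
ft_force: [-0.2, -0.2, -0.4]
grip_width: 0.0098
grip_force: 44.9
```

```bash
python3 d.py
```

```text
27.85 rel xyz mm [  3.4   1.2 -77.2] F tool [-0.3  0.3  0.3] M tool [-0.1  -0.51  0.03] q [-0.56  0.28  1.98  0.48  0.43  0.96]
```

Request:
{"name": "jog_arm", "arguments": {
  "motion": [0,0,-0.2,0,0,-1,1,0,0,-0.2,0,0,-1,1,0,0,-0.2,0,0,-1,1,0,0,-0.2,0,0,-1,1,0,0,-0.2,0,0,-1,1,0,0,-0.2,0,0,-1,1,0,0,-0.2,0,0,-1,1,0,0,-0.2,0,0,-1,1,0,0,0,0,0,-1,1,0,0,0,0,0,-1,1,0,0,0,0,0,-1,1,0,0,0,0,0,-1,1]
}}

```text
time: 29.35
position: [0.5052, -0.1333, 0.3006]
tool_rot: [0.937, 0.235, 0.238, 0.104]
ft_force: [-0.5, -1.1, -1.7]
grip_width: 0.0098
grip_force: 44.9
```

Request:
{"name": "jog_arm", "arguments": {
  "motion": [0,0,0,0,0,-1,1,0,0,0,0,0,-1,1,0,0,0,0,0,-1,1,0,0,0,0,0,-1,1,0,0,0,0,0,-1,1,0,0,0,0,0,-1,1,0,0,0,0,0,-1,1,0,0,0,0,0,-1,1,0,0,0,0,0,-1,1,0,0,0,0,0,-1,1,0,0,0,0,0,-1,1,0,0,0,0,0,-1,1]
}}

```text
time: 30.85
position: [0.5052, -0.1333, 0.3006]
tool_rot: [0.76, 0.596, 0.175, 0.191]
ft_force: [-0.7, -0.3, -0.7]
grip_width: 0.0095
grip_force: 44.9
```

Request:
{"name": "jog_arm", "arguments": {
  "motion": [0,0,0,0,0,-1,1,0,0,0,0,0,-0.15,1,0,0,0,1,0,0,1,0,0,0,1,0,0,1,0,0,0,1,0,0,1,0,0,0,1,0,0,1,0,0,0,1,0,0,1,0,0,0,1,0,0,1,0,0,0,1,0,0,1,0,0,0,0.5,0,0,1,0,0,0,0,0,0,1]
}}

```text
time: 32.22
position: [0.5055, -0.1328, 0.3002]
tool_rot: [0.763, 0.647, 0.0, 0.0]
ft_force: [0.3, 0.0, -1.0]
grip_width: 0.0099
grip_force: 44.9
```

```bash
python3 - <<'E'
from h import *
st(); R=Ro.from_quat(robot.get_obs()['tool_rot']).as_matrix(); print(R.round(3).tolist())
# what is left to the pre-hang pose, rod heading 7.4
h=np.radians(7.4); Rt=np.array([[-np.sin(h),np.cos(h),0],[np.cos(h),np.sin(h),0],[0,0,-1]]).T
print('rotvec units',(Ro.from_matrix(R.T@Rt).as_rotvec(degrees=True)/4).round(2))
E
```

```text
32.23 [ 0.5055 -0.1328  0.3002] [7.625e-01 6.470e-01 5.000e-04 5.000e-04] F [ 0.3  0.  -1. ] M [-0.08  0.06 -0.05] w 0.0099 44.9 q [-0.47  0.31  1.6   0.    1.23 -0.31]
[[0.163, 0.987, 0.001], [0.987, -0.163, -0.0], [0.0, 0.001, -1.0]]
rotvec units [ 0.02  0.   -4.19]
```

Request:
{"name": "jog_arm", "arguments": {
  "motion": [0,0,-0.2,0,0,-1,1,0,0,-0.2,0,0,-1,1,0,0,0,0,0,-1,1,0,0,0,0,0,-1,1,0,0,0,0,0,-0.19,1,0.5,-0.23,0,0,0,0,1,0.9,-0.2,0,0,0,0,1,1,0,0,0,0,0,1,1,0,0,0,0,0,1,1,0,0,0,0,0,1,1,0,0,0,0,0,1,1,0,0,0,0,0,1]
}}

```text
time: 33.72
position: [0.4524, 0.1212, 0.3167]
tool_rot: [0.66, 0.751, 0.0, -0.0]
ft_force: [0.1, 0.3, -1.0]
grip_width: 0.0094
grip_force: 44.9
```

Request:
{"name": "jog_arm", "arguments": {
  "motion": [1,0,0,0,0,0,1,1,0,0,0,0,0,1,1,0,0,0,0,0,1,0.8,0,0,0,0,0,1,0.2,0,0.3,0,0,0,1,0,0,0.9,0,0,0,1,0,0,0.9,0,0,0,1,0,0,0.8,0,0,0,1,0,0,0,0,0,0,1,0,0,0,0,0,0,1]
}}

```text
time: 34.98
position: [0.434, 0.2776, 0.2014]
tool_rot: [0.66, 0.751, 0.0, 0.0]
ft_force: [-0.7, -0.4, -0.9]
grip_width: 0.0099
grip_force: 44.9
```

```bash
python3 - <<'E'
from h import *
st(); im,p=snap('w11');t=robot.camera('top');s=robot.camera('side'); R=Ro.from_quat(p[1]).as_matrix()
cv2.imwrite('pics/s11.png',s);cv2.imwrite('pics/t11.png',t)
for z in(-.015,.0,.015,.059,.109): print(z,proj('side',p[0]+R@[0,0,z]).round(1))
hsv=cv2.cvtColor(im,cv2.COLOR_BGR2HSV); m=cv2.inRange(hsv,(5,180,80),(16,255,255))
for r in(170,175,180,185,190,195,200,208,220): 
    c=np.flatnonzero(m[r,290:350])+290; print(r,c.min() if len(c) else 0,c.max() if len(c) else 0,end=' | ')
x,y=proj('side',p[0]+R@[0,0,.05]).astype(int)
cv2.imwrite('pics/c11.png',np.vstack([np.hstack([cv2.resize(t[85:185,400:533],(400,300)),cv2.resize(s[y-50:y+50,x-66:x+67],(400,300),interpolation=cv2.INTER_CUBIC)]),cv2.resize(im[80:240,160:587],(800,300))])); print(x,y)
E
```

```text
34.98 [0.434  0.2776 0.2014] [6.602e-01 7.511e-01 4.000e-04 3.000e-04] F [-0.7 -0.4 -0.9] M [-0.11  0.03 -0.04] w 0.0099 44.9 q [ 0.35  0.42  1.74 -0.    0.97  0.22]
-0.015 [319.6 213.8]
0.0 [319.7 219.5]
0.015 [319.9 225.1]
0.059 [320.2 240.8]
0.109 [320.5 257.6]
170 0 0 | 175 0 0 | 180 0 0 | 185 0 0 | 190 312 325 | 195 312 325 | 200 311 326 | 208 311 326 | 220 310 327 | 320 237
```

View pics/c11.png

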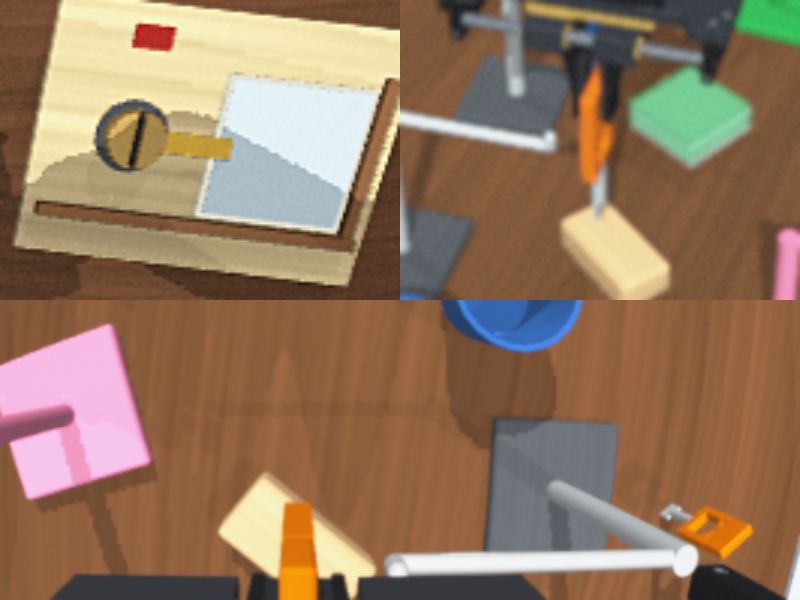

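The top crop shows the cam locked: the slot runs up and down the slope and the ear reaches onto the tile at (232,148). The side crop puts the key tip at image (320.7,258.7), within 3 mm of where I expect it, so the key hasn't slipped. The hook rod's end is to the right at wrist (371,221). Now I hang the key.

Request:
{"name": "jog_arm", "arguments": {
  "motion": [0,0,0.29,0,0,0,1,0,0,0,0,0,0,1,0,0.4,0,0,0,0,1,0,0.4,0,0,0,0,1,0,0,0,0,0,0,1]
}}

```text
time: 35.75
position: [0.468, 0.2823, 0.1893]
tool_rot: [0.66, 0.751, 0.001, 0.001]
ft_force: [0.3, -1.0, -0.7]
grip_width: 0.0096
grip_force: 44.9
```

Request:
{"name": "jog_arm", "arguments": {
  "motion": [0,0.4,0,0,0,0,1,0,0.4,0,0,0,0,1,0,0.5,0,0,0,0,1,0,0.5,0,0,0,0,1,0,0.5,0,0,0,0,1,0,0.4,0,0,0,0,1,0,0,0,0,0,0,1]
}}

```text
time: 36.62
position: [0.5743, 0.2959, 0.1889]
tool_rot: [0.66, 0.751, 0.001, 0.0]
ft_force: [0.0, -0.1, -1.3]
grip_width: 0.0095
grip_force: 44.9
```

Clear run along the rod with no contact. I lower the key.

Request:
{"name": "jog_arm", "arguments": {
  "motion": [0,0,0.2,0,0,0,1,0,0,0.14,0,0,0,1,0,0,0.05,0,0,0,1,0,0,0,0,0,0,1]
}}

```text
time: 37.12
position: [0.5721, 0.2958, 0.1732]
tool_rot: [0.66, 0.751, -0.0, -0.0]
ft_force: [0.1, -0.8, -0.4]
grip_width: 0.0097
grip_force: 44.9
```

```bash
python3 - <<'E'
from h import *
st()
E
```

```text
37.12 [0.5721 0.2958 0.1732] [ 6.599e-01  7.514e-01 -3.000e-04 -2.000e-04] F [ 0.1 -0.8 -0.4] M [-0.1   0.02  0.01] w 0.0097 44.9 q [0.3  0.62 1.44 0.   1.08 0.17]
```

Request:
{"name": "jog_arm", "arguments": {
  "motion": [0,0,0.06,0,0,0,1,0,0,0.0,0,0,0,1]
}}

```text
time: 37.38
position: [0.5727, 0.296, 0.1716]
tool_rot: [0.66, 0.751, 0.0, 0.0]
ft_force: [-1.0, -0.3, 1.2]
grip_width: 0.0096
grip_force: 44.9
```

Request:
{"name": "jog_arm", "arguments": {
  "motion": [0,0,0.05,0,0,0,1,0,0,0.0,0,0,0,1]
}}

```text
time: 37.62
position: [0.5728, 0.2961, 0.1714]
tool_rot: [0.66, 0.751, 0.001, 0.0]
ft_force: [-2.7, -0.8, 9.6]
grip_width: 0.0097
grip_force: 44.9
```

Seated at the original height with contact. I release and retreat.

Request:
{"name": "jog_arm", "arguments": {
  "motion": [0,0,-0.03,0,0,0,1,0,0,0,0,0,0,0.5,0,0,0,0,0,0,0.3,0,0,0,0,0,0,0.3,0,0,0,0,0,0,0.3,0,0,-0.3,0,0,0,0.3,0,0,-0.6,0,0,0,0.3,0,0,-0.9,0,0,0,0.3,0,0,-0.9,0,0,0,0.3,0,-0.9,0,0,0,0,0.3,0,-0.9,0,0,0,0,0.3,0,0,0,0,0,0,0.3]
}}

```text
time: 39.12
position: [0.4984, 0.2864, 0.2793]
tool_rot: [0.66, 0.752, -0.0, -0.0]
ft_force: [0.7, 0.2, -0.7]
grip_width: 0.0307
grip_force: 0.0
```

Request:
{"name": "jog_arm", "arguments": {
  "motion": [0,-0.5,0,0,0,0,0.3,0,0,0,0,0,0,0.3,0,0,0,0,0,0,0.3,0,0,0,0,0,0,0.3,0,0,0,0,0,0,0.3,0,0,0,0,0,0,0.3]
}}

```text
time: 39.88
position: [0.4815, 0.284, 0.2781]
tool_rot: [0.66, 0.751, -0.0, -0.0]
ft_force: [-0.5, -0.3, -0.3]
grip_width: 0.0305
grip_force: 0.0
```

```bash
python3 - <<'E'
from h import *
st(); t=robot.camera('top');s=robot.camera('side')
cv2.imwrite('pics/c12.png',np.hstack([cv2.resize(s[90:290,195:395],(400,400)),cv2.resize(t[70:250,180:550],(400,400))]))
E
```

```text
39.88 [0.4815 0.284  0.2781] [ 6.600e-01  7.513e-01 -1.000e-04 -0.000e+00] F [-0.5 -0.3 -0.3] M [-0.14  0.05  0.05] w 0.0305 0.0 q [ 0.33  0.39  1.55 -0.    1.21  0.2 ]
```

View pics/c12.png

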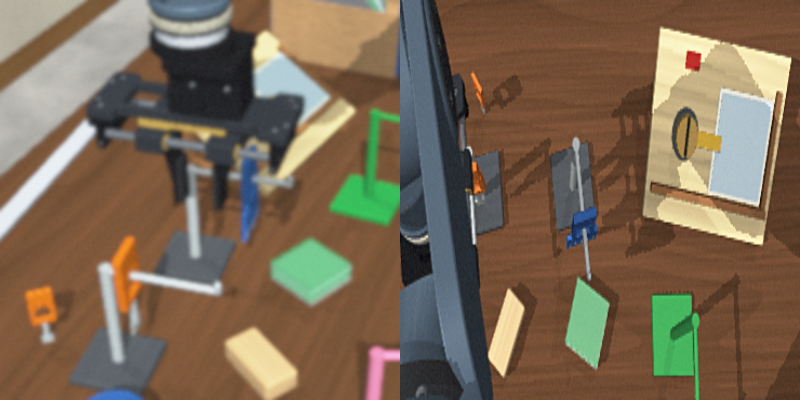

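The key hangs on its own hook (side crop (125,275)) and the gauge on the other (250,190). The cam is locked with its ear on the tile, and the tile stack, tin and block haven't moved.

```bash
python3 -c "
from rig import robot
print(robot.hand_in())"
```

```text
the job is handed in; nothing more can be done
None
```

The job is done and handed in at about 40 s: the gauge is on the spare hook, the cam is turned to its stop with the ear across the tile, and the key is back on its own hook; I viewed 13 pictures, over the limit of 10.

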